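# Set out a craft place around the drawing sheet

### The arm

A 6-joint arm with a two-finger parallel gripper is mounted at the origin on the work surface. World frame = base frame: x ahead of the robot, y to its left, z up, the work surface at z = 0. Lengths are in m, angles in rad, forces in N, time in s.
With the tool pointing down it reaches from about 0.275 to 0.775 m from the base axis. Payload 14.6 kg.
Tool frame: the origin (TCP) lies at the very end of the fingers, on their centre line; the grasp point (between the pads) lies 19 mm behind it (arm.grip_depth is the distance from the TCP to the grasp point, in m); z points along the fingers, y is the line along which they close (so a half turn about z gives the same grasp; the last joint's range is limited). The gripper opens to 85 mm and grips with 20 to 120 N. Pads are 22 mm wide; open, the fingers measure 114 mm over their backs; the gripper's body (76 mm by 85 mm) begins 54 mm behind the grasp point. The pads swing forward as they close: fully open they stand 13 mm farther back than shut.
Start: joints at [-1.339, 0.263, -0.048, 1.259, 0, 1.415], TCP at [0.198, -0.486, 0.231] pointing down, gripper open.
Joint ranges: [-2.65, 2.65], [-0.89, 1.7], [-1.18, 1.37], [-2.13, 2.11], [-1.35, 1.29], [-3.14, 3.14]. Speed limits (rad/s): [1.89, 1.89, 2.57, 2.79, 3.14, 3.14].

### API

Orientations are given as a rotation vector (axis times angle).
In Python, from workcell import status, eyes, arm gives the robot as it stands.
- The arm moves only by the tool step_arm, never from a script. Its argument "moves" is one flat list of numbers, 7 for each row, row after row: the shift along the tool's x, y, z in m, then the turn, a rotation vector about the tool's x, y, z in degrees, then the finger opening in m, from 0 to 0.0854. In form: [x, y, z, ax, ay, az, claw, x, y, z, ax, ay, az, claw, ...]. A call has exactly 5 rows; each row shifts and turns the commanded pose from where the row before left it, along the tool's axes as they then stand; what a row does not reach is not made up. A row lasts 1/8 s, in which the tool goes at most 62.5 mm and 10.7 degrees, less where a joint would pass 70% of its speed; a pose out of reach is approached as far as the arm can. A call is refused whole if a number of a shift passes 0.0625 or a number of a turn 10.7, either way. A call with a gripper value outside its range is refused whole. The fingers move at their own pace and stop on an object; the grip force is fixed at half the most. Time passes only in rows, so rows that do not move let the fingers close, or fill a call up. It gives the time, the measured TCP pose, the force, the opening and the grip force at its end, in the units of the state.
- status.state(): the state, without advancing time (a new reading comes with each control period).
- eyes.camera(name): name is "scene" or "top"; returns the picture (384x512x3 uint8, red, green, blue); there is no depth.
- eyes.get_calibration(name): a dict with "intrinsics" (3x3 intrinsics, pixels), "k1" (the pictures are not rectified: a ray, as slopes to the right and down, at radius r is drawn at 1 + k1 r^2 times it, then the intrinsics apply), "extrinsics" (4x4, takes a point from camera to world coordinates). Camera axes: x right, y down, z forward; pixel columns grow to the right and rows downward; lengths in m; the calibration is good to about 2 mm. A picture is of the moment at which its call begins. get_calibration takes no time and is no camera call.
- arm.hand_in(): hands the job in; it is judged then, once.
The state is a dict: "clock": time; "q": joint angles; "qvel": joint speeds; "joint_efforts": joint torques, N m; "tool_pos": TCP position; "ee_rot": TCP orientation; "wrist_force": force on the tool from outside, world axes, zero at the start; "ft_torque": the same for the moment, N m; "grip_width": finger opening in m; "finger_force": force on a finger pad.
Only numpy, scipy, OpenCV 4.12 (cv2) and the standard library are available. Lean on these libraries where they do the work, as an engineer would, in place of code of your own. Each camera call takes 0.05 s, during which the arm holds its last target. There are 200 camera calls.

### The job

Set this pupil's craft place around the drawing sheet, seen from the robot's side: the ink pad lies beside the middle of the sheet's short edge, on the side away from the mug, square to the sheet with its long side along that edge and a gap of about 2 cm, and the stamp stands upright in the middle of the ink pad. The seed jar stands behind the middle of the sheet's far long edge, again about 2 cm clear of it, and the glue bottle stands upright half-way between the jar and the mug, in line with them. Set the jar and the glue bottle down gently, without dropping them, and leave the mug where it is.

Things in the scene. Friction and masses are not known exactly. Their poses are not given: they have to be found in the camera images.
- sheet: White drawing sheet lying fixed on the table, 150 x 210 mm and 1.5 mm thick, with a pencil hedgehog on it. Origin at its centre on the table top. Its x axis points away from the robot across the short way (far long edge at x = +75 mm), its y axis to the robot's left along the long way (short edges at y = +105 and -105 mm). It lies turned by up to 12 degrees.
- mug_center (a point): White ceramic mug without a handle, open at the top, 66 mm across and 75 mm high, standing loose. Point at its centre, 37.5 mm up; z up. It stands behind the line of the sheet's far edge, beyond the sheet's left or right end (which end changes), about 195 mm sideways from the sheet's centre and about 125 mm behind that centre. Not to be moved. At the sheet's other end a low fixed wooden bowl of chestnuts stands in the mirrored place (84 mm wide, 54 mm high).
- jar_center (a point): Seed jar: upright round brown glass jar with a flat steel lid, 56 mm across and 80 mm high, about 0.25 kg. Point at its centre, 40 mm up; z up.
- glue_center (a point): Glue bottle: small round white plastic bottle with a grey pointed nozzle. The straight body is 44 mm across and 44 mm high, the nozzle's tip is 70 mm up; about 0.09 kg. Point on its axis, 35 mm up; z up.
- pad_center (a point): Ink pad: flat steel slab with a dark grey felt top, 80 mm long (its x axis), 56 mm wide (its y axis), 18 mm high, about 0.15 kg. Point at its centre, 9 mm up; z up. It starts flat on the table, turned.
- stamp_center (a point): Stamp: wooden foot 46 mm long (its x axis), 34 mm wide (its y axis) and 18 mm high, with a dark turned round knob on top; 64 mm high in all, 0.07 kg. The knob is 24 mm across between 36 and 58 mm above the underside. Point on its axis, 32 mm up; z up. It starts standing on the table.

How it is judged:
At the end, for the whole second after the job is handed in: Pad flat, gap 4-42 mm, within 18 mm of mid-edge and 0.2 rad of square, on the mug-free side; stamp on it within 12 mm of centre; jar gap 4-42 mm, within 18 mm of mid-edge; glue 102-150 mm behind the sheet's centre, 20 mm clear of jar and mug; all upright (0.1 rad) and at rest (((y of mug_center in the frame of sheet above 0 m and y of pad_center in the frame of sheet between -0.175 and -0.137 m and y of glue_center in the frame of sheet between 0.05 and 0.17 m) or (y of mug_center in the frame of sheet below 0 m and y of pad_center in the frame of sheet between 0.137 and 0.175 m and y of glue_center in the frame of sheet between -0.17 and -0.05 m)) and x of pad_center in the frame of sheet between -0.018 and 0.018 m and angle between the x axis of pad_center and the x axis of sheet, either way round below 0.2 rad and height (world z) of pad_center below 0.013 m and horizontal distance between stamp_center and pad_center below 0.012 m and z of stamp_center in the frame of pad_center between 0.037 and 0.045 m and x of jar_center in the frame of sheet between 0.107 and 0.145 m and y of jar_center in the frame of sheet between -0.018 and 0.018 m and height (world z) of jar_center below 0.045 m and x of glue_center in the frame of sheet between 0.102 and 0.15 m and horizontal distance between glue_center and jar_center above 0.07 m and horizontal distance between glue_center and mug_center above 0.075 m and height (world z) of glue_center below 0.04 m and angle between each of jar_center, glue_center, pad_center, stamp_center's own z axis and vertical below 0.1 rad and linear speed of each of jar, glue, pad, stamp below 0.02 m/s); the robot touches nothing.
It fails at once if the mug is moved by more than 20 mm (distance of mug_center from where it was at the start of the episode above 0.02 m).
It fails at once if the jar is dropped (faster than 0.5 m/s within 15 mm of standing on the table) (height (world z) of jar_center below 0.055 m and linear speed of jar above 0.5 m/s).
It fails at once if the glue bottle is dropped (faster than 0.5 m/s within 15 mm of standing on the table) (height (world z) of glue_center below 0.05 m and linear speed of glue above 0.5 m/s).
It also fails if it takes over 118 s, if anything falls off the work surface, if the arm or the gripper's body presses on something with over 40 N, if the wrist force passes 120 N, or if a joint passes its speed limit or range.

## Working session

There is one attempt and no reset: what is moved stays moved. The work goes in short steps, Python scripts to look and compute and a tool call to move; the robot and the scene stay as the last step left them, time stands still between calls to the robot, and variables do not carry over. Pictures are saved under pics/ and viewed, at most 14 in all, crops included, and the job is handed in when it is done.

Besides the shell and the picture viewer there is one more tool, called after "Request:" as name(argument=value, ...) on one line, values as JSON. step_arm: Moves the arm, as the interface text tells. Its arguments: {"type":"object","properties":{"moves":{"type":"array"}},"required":["moves"]}

```bash
ls; mkdir -p pics; cat > h.py <<'E'
import numpy as np,cv2
from workcell import status,eyes,arm
def snap(n,f):
    im=eyes.camera(n); cv2.imwrite('pics/'+f,im[:,:,::-1]); return im
def ray(n,u,v):
    c=eyes.get_calibration(n);K=np.array(c["intrinsics"]);T=np.array(c["extrinsics"])
    d=np.array([(u-K[0,2])/K[0,0],(v-K[1,2])/K[1,1]]);s=d.copy()
    for _ in range(20): s=d/(1+c["k1"]*(s@s))
    return T[:3,3],T[:3,:3]@np.array([s[0],s[1],1])
def pt(n,u,v,z):
    o,d=ray(n,u,v); return o+d*(z-o[2])/d[2]
def proj(n,P):
    c=eyes.get_calibration(n);K=np.array(c["intrinsics"]);T=np.array(c["extrinsics"])
    p=T[:3,:3].T@(np.array(P)-T[:3,3]);s=p[:2]/p[2];s=s*(1+c["k1"]*(s@s));return K[0,0]*s[0]+K[0,2],K[1,1]*s[1]+K[1,2]
E
python3 - <<'E'
from h import *
snap('top','t0.png');snap('scene','s0.png')
for n in('top','scene'):print(eyes.get_calibration(n))
print(status.state())
E
```

```text
pics
{'intrinsics': array([[477.9168295 ,   0.        , 256.64674246],
       [  0.        , 477.9168295 , 190.99251619],
       [  0.        ,   0.        ,   1.        ]]), 'k1': -0.1533065991713365, 'extrinsics': array([[-0.01153417, -0.99924888,  0.03699519,  0.44042779],
       [-0.99992792,  0.01140279, -0.00376024,  0.00272455],
       [ 0.00333556, -0.03703589, -0.99930837,  1.4525729 ],
       [ 0.        ,  0.        ,  0.        ,  1.        ]])}
{'intrinsics': array([[473.25985341,   0.        , 265.87754611],
       [  0.        , 473.25985341, 193.22733772],
       [  0.        ,   0.        ,   1.        ]]), 'k1': -0.17261720334147565, 'extrinsics': array([[-0.76627954,  0.47979935, -0.42732687,  1.03383607],
       [ 0.6422683 ,  0.55387465, -0.52982478,  0.6507794 ],
       [-0.01752407, -0.68045239, -0.73258272,  0.96069795],
       [ 0.        ,  0.        ,  0.        ,  1.        ]])}
{'clock': 0.1, 'q': array([-1.33931807e+00,  2.63450494e-01, -4.88910491e-02,  1.25939181e+00,
        2.34909145e-05,  1.41548332e+00]), 'qvel': array([-0.00100305, -0.00027765,  0.00164301, -0.00118837,  0.0025572 ,
        0.00038144]), 'joint_efforts': array([ 4.03689002e-03, -6.38575602e+01,  3.85064685e+01,  9.88018408e-03,
       -1.42604931e-04, -7.20576196e-06]), 'tool_pos': array([ 0.19797606, -0.48596744,  0.23087948]), 'ee_rot': array([-3.08210505e+00, -6.03609851e-01,  1.91610936e-05]), 'wrist_force': array([-0.40773897, -0.53351849,  0.0474441 ]), 'ft_torque': array([-0.01972942,  0.03339392,  0.02657235]), 'finger_force': 0.0, 'grip_width': 0.08533500393032713}
```

View pics/t0.png

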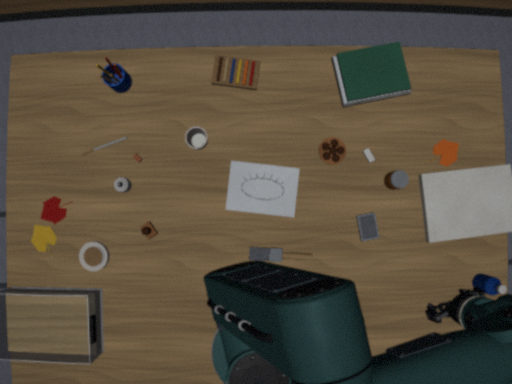

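View pics/s0.png

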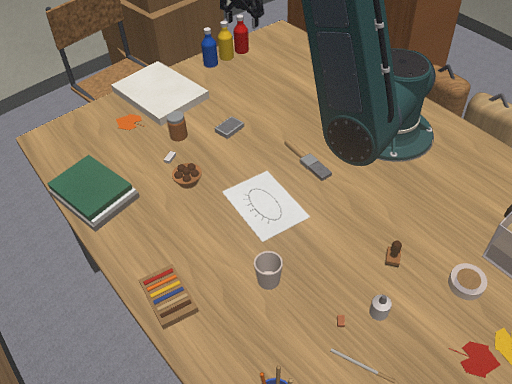

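The top view shows the sheet at (262,188), mug (196,138), bowl (332,151), jar (397,180), pad (368,226), glue (121,184) and stamp (149,230). The mug is on the left (+y), so the pad goes on the right. The scene view shows the same things, all unobstructed.

```bash
cat > m.py <<'E'
from h import *
im=cv2.imread('pics/t0.png');hsv=cv2.cvtColor(im,cv2.COLOR_BGR2HSV)
def big(mask,x0,y0,x1,y1):
    m=np.zeros(mask.shape,np.uint8);m[y0:y1,x0:x1]=mask[y0:y1,x0:x1]*255
    cs,_=cv2.findContours(m,cv2.RETR_EXTERNAL,cv2.CHAIN_APPROX_NONE);return max(cs,key=cv2.contourArea)
def rect(name,mask,box,z):
    c=big(mask,*box);P=np.array([pt('top',*p[0],z)[:2] for p in c]).astype(np.float32)
    r=cv2.minAreaRect(P);bp=cv2.boxPoints(r);e=[bp[1]-bp[0],bp[2]-bp[1]];e=max(e,key=np.linalg.norm)
    print(name,np.round(r[0],4),np.round(r[1],4),'long axis deg',np.degrees(np.arctan2(e[1],e[0])).round(1),cv2.contourArea(c))
H,S,V=cv2.split(hsv);
rect('sheet',(S<45)&(V>150),(215,150,310,225),.0015)
rect('pad',(S<70),(350,205,385,245),.018)
rect('mug',(S<60),(180,122,212,154),.075)
rect('jar lid',(S<75),(380,165,415,195),.08)
rect('glue',(S<60),(108,172,136,196),.044)
rect('stamp',(S>120)|(V<70),(138,218,162,242),.018)
rect('bowl',(S>120),(315,135,350,167),.05)
def crop(i,x,y,h,k):return cv2.resize(i[y-h:y+h,x-h:x+h],(k,k),interpolation=cv2.INTER_CUBIC)
s=cv2.imread('pics/s0.png')
cv2.imwrite('pics/c0.png',np.vstack([np.hstack([crop(im,*p,20,260) for p in((149,230),(121,184),(395,180))]),np.hstack([crop(s,*p,25,260) for p in((393,253),(381,307),(176,126))])]))
E
python3 m.py
```

```text
sheet [ 0.5018 -0.0195] [0.203  0.1438] long axis deg 83.0 2986.5
pad [ 0.3826 -0.3374] [0.0825 0.0614] long axis deg 10.3 486.5
mug [0.6492 0.1722] [0.0643 0.0676] long axis deg -0.2 394.5
jar lid [ 0.5216 -0.4202] [0.0512 0.0529] long axis deg -1.4 255.0
glue [0.5181 0.3992] [0.0492 0.0419] long axis deg 89.3 184.5
stamp [0.3787 0.3263] [0.0467 0.0391] long axis deg 36.0 162.5
bowl [ 0.6099 -0.2273] [0.0777 0.0806] long axis deg -1.1 565.0
```

View pics/c0.png

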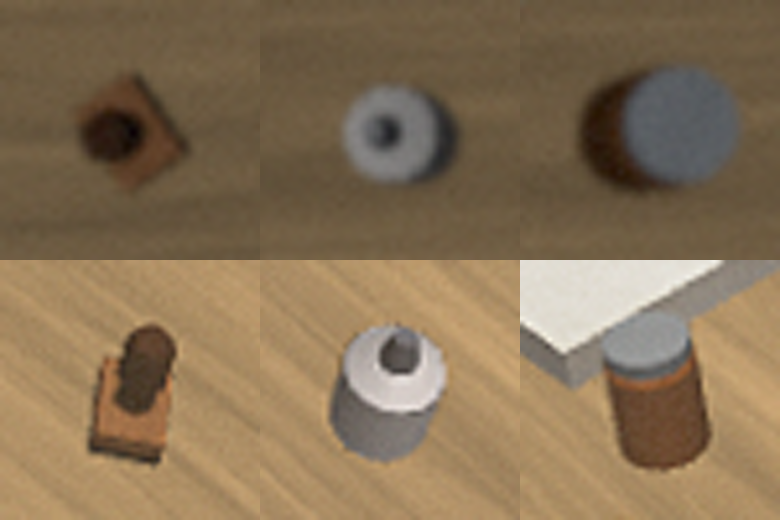

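The close-up shows the stamp foot centred near top pixel (149,230) with its long axis about 35°, the glue disc at (121,184.5) and the jar lid at (398,180). I'll start with the pad.

Request:
step_arm(moves=[0,0,0,0,0,5.9,0.085,0,0,0,0,0,5.9,0.085,0.026,-0.0141,0.016,0,0,0,0.085,0.026,-0.0141,0.016,0,0,0,0.085,0.026,-0.0141,0.016,0,0,0,0.085])

```text
clock: 0.72
tool_pos: [0.2677, -0.4298, 0.1826]
ee_rot: [-3.128, -0.283, 0.0]
wrist_force: [0.2, -1.0, -0.1]
grip_width: 0.085
finger_force: 0.0
```

Request:
step_arm(moves=[0.026,-0.0141,0.016,0,0,0,0.085,0.026,-0.0141,0.016,0,0,0,0.085,0.026,-0.0141,0.016,0,0,0,0.085,0.026,-0.0141,0.016,0,0,0,0.085,0.026,-0.0141,0.016,0,0,0,0.085])

```text
clock: 1.35
tool_pos: [0.383, -0.337, 0.1026]
ee_rot: [-3.129, -0.284, 0.0]
wrist_force: [0.0, 0.2, 0.5]
grip_width: 0.0849
finger_force: 0.0
```

```bash
cat >> h.py <<'E'
from scipy.spatial.transform import Rotation as R
def go(x,y,z,yaw):
    s=status.state();r=R.from_rotvec(s['ee_rot']);M=r.as_matrix();t=np.degrees(np.arctan2(M[1,0],M[0,0]))
    c,q=np.cos(np.radians(yaw)),np.sin(np.radians(yaw));dw=np.array([x,y,z])-s['tool_pos']
    print('clock',s['clock'].__round__(2),'pos',s['tool_pos'].round(4),'yaw',t.round(1),'tilt',M[2].round(3),'w',round(s['grip_width'],4),'q6',s['q'][5].round(2))
    print('turn az',round(t-yaw,1),'then shift',round(dw[0]*c+dw[1]*q,4),round(dw[0]*q-dw[1]*c,4),round(-dw[2],4))
E
python3 -c "
from h import *
snap('scene','s1.png');go(.3826,-.3374,.004,10.3)
print(pt('top',149.2,230.3,.018),pt('top',146.2,230.5,.05),pt('top',121.3,184.5,.044),pt('top',380/6.5+61,164+130/6.5,.068))"
```

```text
clock 1.4 pos [ 0.3842 -0.3347  0.1008] yaw 10.4 tilt [-0.    -0.003 -1.   ] w 0.085 q6 2.08
turn az 0.1 then shift -0.0021 0.0024 0.0968
[0.37848248 0.32309505 0.018     ] [0.37932571 0.32495254 0.05      ] [0.51658278 0.40129261 0.044     ] [0.51682494 0.40003695 0.068     ]
```

View pics/s1.png

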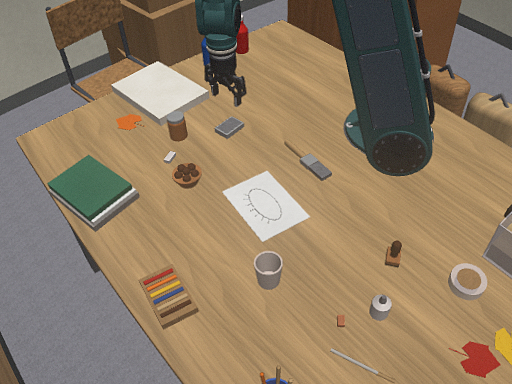

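The scene view shows the gripper (tips at about (225,93)) straight above the pad at (229,127). I'll descend and grip.

Request:
step_arm(moves=[-0.002,0.002,0.03,0,0,0,0.085,0,0,0.03,0,0,0,0.085,0,0,0.02,0,0,0,0.085,0,0,0.015,0,0,0,0.085,0,0,0,0,0,0,0.085])

```text
clock: 2.02
tool_pos: [0.3802, -0.3395, 0.0074]
ee_rot: [-3.127, -0.283, 0.002]
wrist_force: [-0.9, 0.2, 0.7]
grip_width: 0.0847
finger_force: 0.0
```

Request:
step_arm(moves=[0,0,0,0,0,0,0.05,0,0,0,0,0,0,0.05,0,0,0,0,0,0,0.05,0,0,0,0,0,0,0.05,0,0,0,0,0,0,0.05])

```text
clock: 2.65
tool_pos: [0.381, -0.3404, 0.0095]
ee_rot: [3.128, 0.284, 0.001]
wrist_force: [-2.9, 3.3, 14.7]
grip_width: 0.0537
finger_force: 60.4
```

Request:
step_arm(moves=[0,0,0,0,0,0,0.045,0,0,0,0,0,0,0.045,0,0,-0.01,0,0,0,0.045,0,0,-0.02,0,0,0,0.045,0,0,-0.02,0,0,0,0.045])

```text
clock: 3.28
tool_pos: [0.3808, -0.3402, 0.0595]
ee_rot: [3.128, 0.284, 0.0]
wrist_force: [-0.4, 1.2, -1.2]
grip_width: 0.0536
finger_force: 63.6
```

```bash
python3 -c "
from h import *
go(.483,-.1734,.06,-7)"
```

```text
clock 3.27 pos [ 0.3808 -0.3402  0.0595] yaw 10.4 tilt [ 0.  0. -1.] w 0.0536 q6 2.07
turn az 17.4 then shift 0.0811 -0.1781 -0.0005
```

Request:
step_arm(moves=[0,0,0,0,0,8.7,0.045,0,0,0,0,0,8.7,0.045,0.0135,-0.0297,0,0,0,0,0.045,0.0135,-0.0297,0,0,0,0,0.045,0.0135,-0.0297,0,0,0,0,0.045])

```text
clock: 3.9
tool_pos: [0.4324, -0.256, 0.059]
ee_rot: [3.135, -0.193, 0.001]
wrist_force: [0.0, 1.1, -1.2]
grip_width: 0.0535
finger_force: 63.7
```

Request:
step_arm(moves=[0.0135,-0.0297,0,0,0,0,0.045,0.0135,-0.0297,0,0,0,0,0.045,0.0135,-0.0297,0,0,0,0,0.045,0,0,0.01,0,0,0,0.045,0,0,0.01,0,0,0,0.045])

```text
clock: 4.53
tool_pos: [0.4829, -0.1735, 0.0381]
ee_rot: [3.135, -0.192, 0.0]
wrist_force: [0.2, 0.4, -1.3]
grip_width: 0.0538
finger_force: 63.7
```

```bash
python3 -c "
from h import *
go(.483,-.1734,.0105,-7);snap('scene','s2.png')
a=cv2.imread('pics/s2.png')[90:270,130:370];cv2.imwrite('pics/s2c.png',cv2.resize(a,None,fx=3,fy=3))"
```

```text
clock 4.53 pos [ 0.4829 -0.1735  0.0381] yaw -7.0 tilt [ 0.  0. -1.] w 0.0538 q6 2.76
turn az -0.0 then shift 0.0001 -0.0001 0.0276
```

View pics/s2c.png

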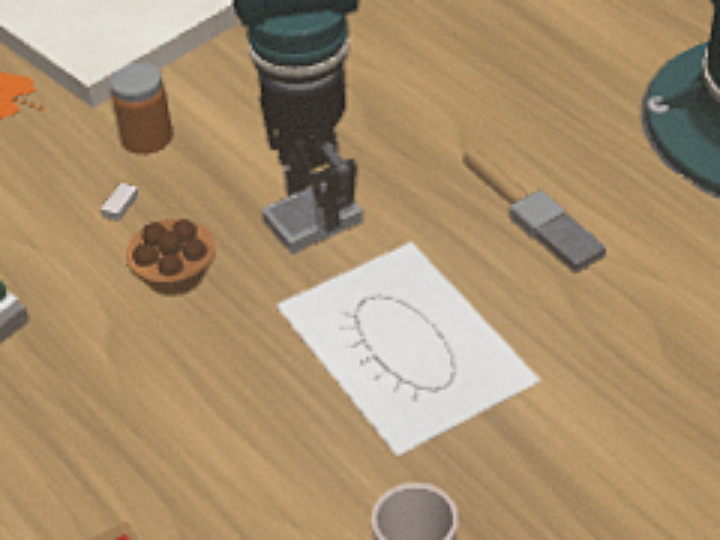

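Crop shows the pad held level just beside the sheet's right short edge (crop ≈ (312,215)), parallel to it. I'll lower, release and retreat turning to yaw 83°.

Request:
step_arm(moves=[0,0,0.01,0,0,0,0.045,0,0,0.009,0,0,0,0.045,0,0,0.007,0,0,0,0.045,0,0,0,0,0,0,0.045,0,0,0,0,0,0,0.075])

```text
clock: 5.2
tool_pos: [0.4832, -0.1734, 0.0125]
ee_rot: [3.136, -0.193, 0.001]
wrist_force: [0.7, -0.4, 0.1]
grip_width: 0.07
finger_force: 0.0
```

Request:
step_arm(moves=[0,0,0,0,0,0,0.075,0,0,0,0,0,0,0.075,0,0,-0.02,0,0,0,0.075,0,0,-0.04,0,0,0,0.085,0,0,-0.05,0,0,0,0.085])

```text
clock: 5.82
tool_pos: [0.4825, -0.173, 0.1232]
ee_rot: [-3.135, 0.193, 0.002]
wrist_force: [-0.2, -0.3, 0.9]
grip_width: 0.0854
finger_force: 0.0
```

Request:
step_arm(moves=[0,0,-0.02,0,0,-10,0.085,0,0,0,0,0,-10,0.085,0,0,0,0,0,-10,0.085,0,0,0,0,0,-10,0.085,0,0,0,0,0,-10,0.085])

```text
clock: 6.45
tool_pos: [0.483, -0.1732, 0.1424]
ee_rot: [2.92, 1.159, 0.0]
wrist_force: [-0.7, 0.3, -0.2]
grip_width: 0.0844
finger_force: 0.0
```

Request:
step_arm(moves=[0,0,0,0,0,-10,0.085,0,0,0,0,0,-10,0.085,0,0,0,0,0,-10,0.085,0,0,0,0,0,-10,0.085,0,0,0,0,0,0,0.085])

```text
clock: 7.08
tool_pos: [0.483, -0.1732, 0.1424]
ee_rot: [2.355, 2.08, 0.0]
wrist_force: [-0.9, -0.3, -0.1]
grip_width: 0.085
finger_force: 0.0
```

```bash
python3 -c "
from h import *
go(.5216,-.4202,.026,83);snap('top','t1.png')
a=cv2.imread('pics/t1.png')[110:260,190:430];cv2.imwrite('pics/t1c.png',cv2.resize(a,None,fx=3,fy=3))"
```

```text
clock 7.08 pos [ 0.483  -0.1732  0.1424] yaw 82.9 tilt [-0.  0. -1.] w 0.085 q6 1.19
turn az -0.1 then shift -0.2404 0.0684 0.1164
```

View pics/t1c.png

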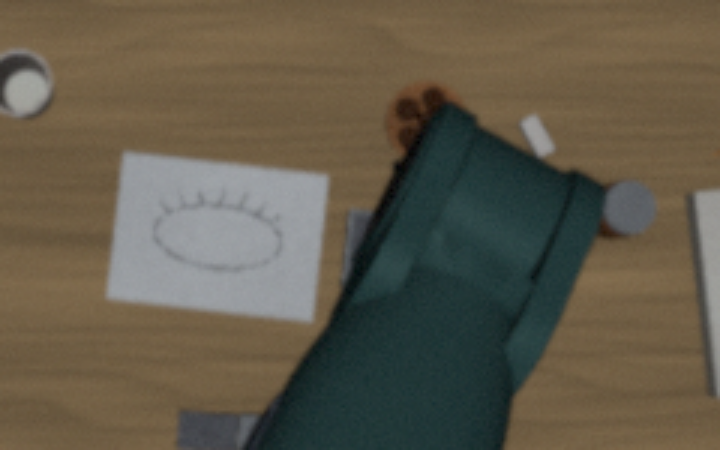

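The arm covers most of the pad, but its near edge (crop (350,245)) is parallel to the sheet with a sensible gap. On to the jar.

Request:
step_arm(moves=[-0.04,0.0114,0,0,0,0,0.085,-0.04,0.0114,0,0,0,0,0.085,-0.04,0.0114,0,0,0,0,0.085,-0.04,0.0114,0,0,0,0,0.085,-0.04,0.0114,0,0,0,0,0.085])

```text
clock: 7.75
tool_pos: [0.5151, -0.3801, 0.1422]
ee_rot: [-2.358, -2.075, -0.0]
wrist_force: [0.6, 0.2, 0.2]
grip_width: 0.0849
finger_force: 0.0
```

Request:
step_arm(moves=[-0.04,0.0114,0,0,0,0,0.085,0,0,0.02,0,0,0,0.085,0,0,0.02,0,0,0,0.085,0,0,0,0,0,0,0.085,0,0,0,0,0,0,0.085])

```text
clock: 8.38
tool_pos: [0.5217, -0.42, 0.1031]
ee_rot: [2.355, 2.079, 0.0]
wrist_force: [0.1, -0.4, 0.0]
grip_width: 0.0851
finger_force: 0.0
```

```bash
python3 -c "
from h import *
go(.5216,-.4202,.026,83);snap('scene','s3.png')
a=cv2.imread('pics/s3.png')[30:180,100:300];cv2.imwrite('pics/s3c.png',cv2.resize(a,None,fx=3.5,fy=3.5))"
```

```text
clock 8.38 pos [ 0.5217 -0.42    0.1031] yaw 82.9 tilt [-0.     0.001 -1.   ] w 0.0851 q6 0.9
turn az -0.1 then shift -0.0003 -0.0001 0.0771
```

View pics/s3c.png

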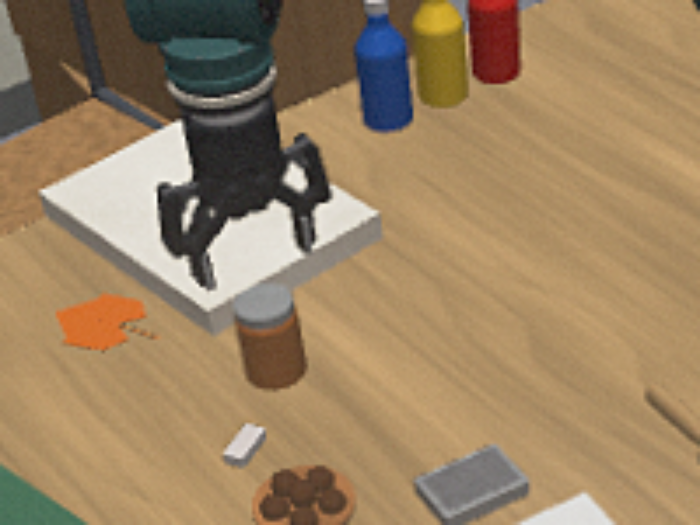

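The fingers straddle the jar lid (crop tips (210,280) and (305,248), lid (262,305)), and the book pile is clear. I'll descend, grip and lift.

Request:
step_arm(moves=[0,0,0.02,0,0,0,0.085,0,0,0.02,0,0,0,0.085,0,0,0.02,0,0,0,0.085,0,0,0.016,0,0,0,0.085,0,0,0,0,0,0,0.07])

```text
clock: 9.05
tool_pos: [0.5212, -0.4195, 0.0257]
ee_rot: [-2.353, -2.08, 0.0]
wrist_force: [0.4, -0.4, -0.7]
grip_width: 0.0705
finger_force: 0.0
```

Request:
step_arm(moves=[0,0,0,0,0,0,0.05,0,0,0,0,0,0,0.05,0,0,0,0,0,0,0.05,0,0,0,0,0,0,0.045,0,0,0,0,0,0,0.045])

```text
clock: 9.68
tool_pos: [0.522, -0.4203, 0.0275]
ee_rot: [2.352, 2.08, 0.0]
wrist_force: [-0.3, 0.8, 6.0]
grip_width: 0.0545
finger_force: 64.1
```

Request:
step_arm(moves=[0,0,-0.01,0,0,0,0.045,0,0,-0.02,0,0,0,0.045,0,0,-0.03,0,0,0,0.045,0,0,-0.03,0,0,0,0.045,0,0,-0.02,0,0,0,0.045])

```text
clock: 10.3
tool_pos: [0.5216, -0.42, 0.1385]
ee_rot: [2.353, 2.08, 0.0]
wrist_force: [-0.0, 0.7, -2.2]
grip_width: 0.055
finger_force: 63.6
```

```bash
python3 -c "
from h import *
go(.6239,-.0345,.137,83)"
```

```text
clock 10.3 pos [ 0.5216 -0.42    0.1385] yaw 83.0 tilt [-0.001  0.001 -1.   ] w 0.055 q6 0.89
turn az -0.0 then shift 0.3951 0.0545 0.0015
```

Request:
step_arm(moves=[0.044,0.006,0,0,0,0,0.045,0.044,0.006,0,0,0,0,0.045,0.044,0.006,0,0,0,0,0.045,0.044,0.006,0,0,0,0,0.045,0.044,0.006,0,0,0,0,0.045])

```text
clock: 10.92
tool_pos: [0.5784, -0.2038, 0.137]
ee_rot: [2.353, 2.08, 0.0]
wrist_force: [1.0, -0.8, -2.0]
grip_width: 0.0544
finger_force: 63.6
```

Request:
step_arm(moves=[0.044,0.006,0,0,0,0,0.045,0.044,0.006,0,0,0,0,0.045,0.044,0.006,0,0,0,0,0.045,0.043,0.006,0,0,0,0,0.045,0,0,0.02,0,0,0,0.045])

```text
clock: 11.55
tool_pos: [0.6248, -0.0318, 0.1178]
ee_rot: [2.349, 2.083, 0.003]
wrist_force: [-1.0, -1.1, -3.0]
grip_width: 0.055
finger_force: 63.7
```

Request:
step_arm(moves=[0,0,0.02,0,0,0,0.045,0,0,0.02,0,0,0,0.045,0,0,0.02,0,0,0,0.045,0,0,0.01,0,0,0,0.045,0,0,0,0,0,0,0.045])

```text
clock: 12.18
tool_pos: [0.6233, -0.0344, 0.0463]
ee_rot: [-2.353, -2.081, 0.001]
wrist_force: [-0.5, 0.9, -1.9]
grip_width: 0.0545
finger_force: 63.7
```

```bash
python3 -c "
from h import *
go(.6239,-.0345,.028,83);snap('scene','s4.png')
a=cv2.imread('pics/s4.png')[90:290,130:370];cv2.imwrite('pics/s4c.png',cv2.resize(a,None,fx=3,fy=3))"
```

```text
clock 12.18 pos [ 0.6233 -0.0344  0.0463] yaw 83.0 tilt [ 0.    -0.001 -1.   ] w 0.0545 q6 1.51
turn az -0.0 then shift -0.0 0.0006 0.0183
```

View pics/s4c.png

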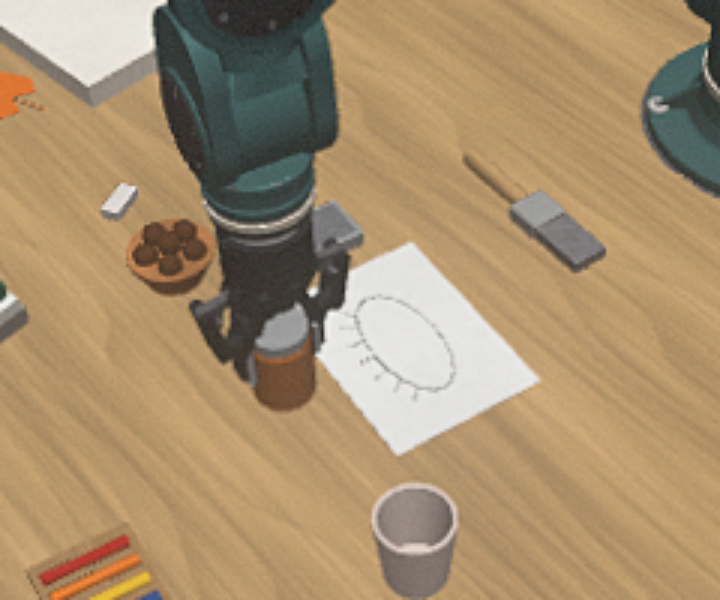

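The crop shows the jar held upright just off the middle of the far long edge (base at (285,395)). I'll lower slowly, release and lift.

Request:
step_arm(moves=[0,0,0.007,0,0,0,0.045,0,0,0.005,0,0,0,0.045,0,0,0.003,0,0,0,0.045,0,0,0.003,0,0,0,0.045,0,0,0,0,0,0,0.045])

```text
clock: 12.85
tool_pos: [0.6233, -0.0344, 0.0281]
ee_rot: [-2.353, -2.081, 0.0]
wrist_force: [-1.1, -0.2, -1.4]
grip_width: 0.0546
finger_force: 63.7
```

Request:
step_arm(moves=[0,0,0,0,0,0,0.065,0,0,0,0,0,0,0.08,0,0,0,0,0,0,0.08,0,0,-0.02,0,0,0,0.08,0,0,-0.03,0,0,0,0.08])

```text
clock: 13.48
tool_pos: [0.6229, -0.0343, 0.0783]
ee_rot: [-2.353, -2.08, 0.002]
wrist_force: [0.4, -1.4, 0.2]
grip_width: 0.0797
finger_force: 0.0
```

Request:
step_arm(moves=[0,0,-0.03,0,0,0,0.085,0,0,-0.04,0,0,0,0.085,0.04,0,0,0,0,0,0.085,0.04,0,0,0,0,0,0.085,0.04,0,0,0,0,0,0.085])

```text
clock: 14.1
tool_pos: [0.6382, 0.0858, 0.1485]
ee_rot: [2.354, 2.08, 0.0]
wrist_force: [1.1, -0.0, -0.1]
grip_width: 0.0851
finger_force: 0.0
```

```bash
python3 -c "
from h import *
go(.5172,.4005,.012,83)"
```

```text
clock 14.1 pos [0.6382 0.0858 0.1485] yaw 82.9 tilt [ 0.  0. -1.] w 0.0851 q6 1.7
turn az -0.1 then shift 0.2976 -0.1585 0.1365
```

Request:
step_arm(moves=[0.0372,-0.0198,0,0,0,0,0.085,0.0372,-0.0198,0,0,0,0,0.085,0.0372,-0.0198,0,0,0,0,0.085,0.0372,-0.0198,0,0,0,0,0.085,0.0372,-0.0198,0,0,0,0,0.085])

```text
clock: 14.72
tool_pos: [0.5621, 0.2826, 0.1484]
ee_rot: [2.354, 2.081, 0.0]
wrist_force: [-0.3, 0.2, -0.7]
grip_width: 0.0855
finger_force: 0.0
```

Request:
step_arm(moves=[0.0372,-0.0198,0,0,0,0,0.085,0.0372,-0.0198,0,0,0,0,0.085,0.0372,-0.0198,0.02,0,0,0,0.085,0,0,0.03,0,0,0,0.085,0,0,0,0,0,0,0.085])

```text
clock: 15.35
tool_pos: [0.5161, 0.3991, 0.0966]
ee_rot: [-2.352, -2.081, 0.006]
wrist_force: [0.2, -0.4, -0.4]
grip_width: 0.0853
finger_force: 0.0
```

```bash
python3 -c "
from h import *
go(.5172,.4005,.012,83);snap('scene','s5.png')
a=cv2.imread('pics/s5.png')[100:384,200:512];cv2.imwrite('pics/s5c.png',cv2.resize(a,None,fx=2,fy=2))"
```

```text
clock 15.35 pos [0.5161 0.3991 0.0966] yaw 83.0 tilt [-0.002 -0.003 -1.   ] w 0.0853 q6 2.23
turn az 0.0 then shift 0.0015 0.0009 0.0846
```

View pics/s5c.png

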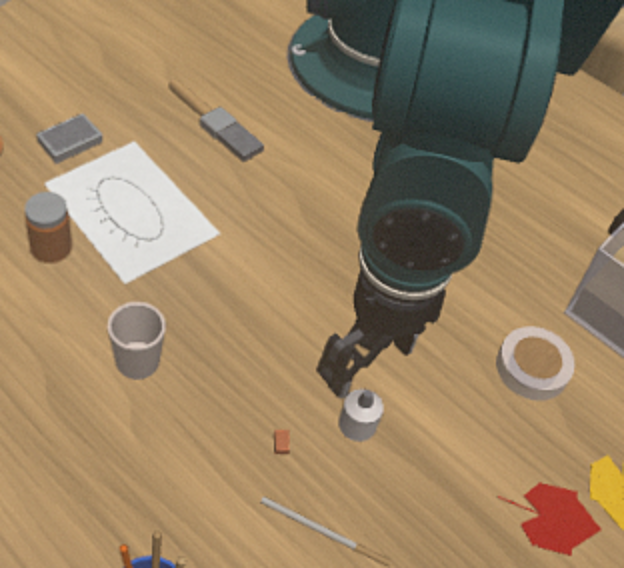

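The crop shows the glue bottle (361,410) under the gripper (tips (340,390), (408,350)). The pad (70,138) and jar (48,228) stand well placed by the sheet. I'll descend and grip.

Request:
step_arm(moves=[0.001,0.001,0.02,0,0,0,0.085,0,0,0.02,0,0,0,0.085,0,0,0.02,0,0,0,0.085,0,0,0.02,0,0,0,0.085,0,0,0,0,0,0,0.065])

```text
clock: 16.02
tool_pos: [0.5188, 0.3997, 0.0186]
ee_rot: [-2.354, -2.08, 0.001]
wrist_force: [0.4, -1.2, 0.9]
grip_width: 0.0692
finger_force: 0.0
```

Request:
step_arm(moves=[0,0,0,0,0,0,0.05,0,0,0,0,0,0,0.038,0,0,0,0,0,0,0.036,0,0,0,0,0,0,0.036,0,0,0,0,0,0,0.036])

```text
clock: 16.65
tool_pos: [0.5193, 0.4006, 0.0202]
ee_rot: [2.353, 2.08, 0.004]
wrist_force: [-1.0, -1.8, 8.5]
grip_width: 0.0421
finger_force: 60.9
```

Request:
step_arm(moves=[0,0,-0.01,0,0,0,0.036,0,0,-0.02,0,0,0,0.036,0,0,-0.03,0,0,0,0.036,0,0,-0.04,0,0,0,0.036,0,0,-0.04,0,0,0,0.036])

```text
clock: 17.27
tool_pos: [0.5184, 0.4003, 0.1607]
ee_rot: [2.354, 2.081, 0.001]
wrist_force: [1.4, 0.7, -0.6]
grip_width: 0.0419
finger_force: 61.0
```

```bash
python3 -c "
from h import *
go(.637,.069,.155,83)"
```

```text
clock 17.27 pos [0.5184 0.4003 0.1607] yaw 83.0 tilt [ 0.001  0.001 -1.   ] w 0.0419 q6 2.23
turn az -0.0 then shift -0.3144 0.1581 0.0057
```

Request:
step_arm(moves=[-0.035,0.0176,0,0,0,0,0.036,-0.035,0.0176,0,0,0,0,0.036,-0.035,0.0176,0,0,0,0,0.036,-0.035,0.0176,0,0,0,0,0.036,-0.035,0.0176,0,0,0,0,0.036])

```text
clock: 17.9
tool_pos: [0.5849, 0.2146, 0.1595]
ee_rot: [2.353, 2.081, 0.002]
wrist_force: [0.3, -0.6, -1.2]
grip_width: 0.0419
finger_force: 61.0
```

Request:
step_arm(moves=[-0.035,0.0176,0,0,0,0,0.036,-0.035,0.0176,0,0,0,0,0.036,-0.035,0.0176,0,0,0,0,0.036,-0.0344,0.0173,0,0,0,0,0.036,0,0,0.02,0,0,0,0.036])

```text
clock: 18.52
tool_pos: [0.6386, 0.0664, 0.1401]
ee_rot: [2.355, 2.076, 0.004]
wrist_force: [0.5, -0.0, -1.7]
grip_width: 0.0421
finger_force: 61.1
```

Request:
step_arm(moves=[0,0,0.02,0,0,0,0.036,0,0,0.025,0,0,0,0.036,0,0,0.025,0,0,0,0.036,0,0,0.02,0,0,0,0.036,0,0,0.01,0,0,0,0.036])

```text
clock: 19.15
tool_pos: [0.6368, 0.0689, 0.0382]
ee_rot: [-2.353, -2.081, 0.0]
wrist_force: [0.0, 0.5, -0.6]
grip_width: 0.0419
finger_force: 61.1
```

```bash
python3 -c "
from h import *
go(.637,.069,.0205,83);snap('scene','s6.png')
a=cv2.imread('pics/s6.png')[120:320,150:370];cv2.imwrite('pics/s6c.png',cv2.resize(a,None,fx=3,fy=3))"
```

```text
clock 19.15 pos [0.6368 0.0689 0.0382] yaw 83.0 tilt [ 0. -0. -1.] w 0.0419 q6 1.67
turn az -0.0 then shift 0.0001 0.0002 0.0177
```

View pics/s6c.png

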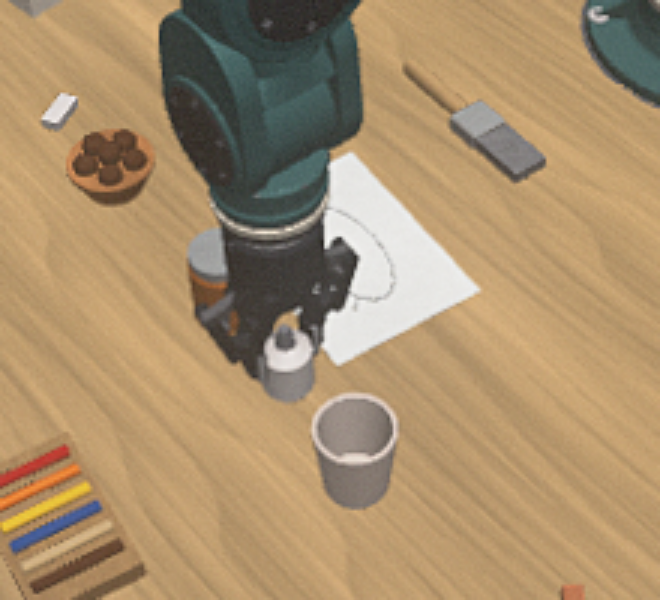

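The crop shows the glue bottle held upright between jar (213,270) and mug (355,450), with room to both. I'll lower and release.

Request:
step_arm(moves=[0,0,0.007,0,0,0,0.036,0,0,0.005,0,0,0,0.036,0,0,0.003,0,0,0,0.036,0,0,0.0025,0,0,0,0.036,0,0,0,0,0,0,0.036])

```text
clock: 19.82
tool_pos: [0.6368, 0.0689, 0.0207]
ee_rot: [-2.354, -2.081, 0.0]
wrist_force: [0.2, -0.7, -0.7]
grip_width: 0.042
finger_force: 61.1
```

Request:
step_arm(moves=[0,0,0,0,0,0,0.055,0,0,0,0,0,0,0.075,0,0,0,0,0,0,0.075,0,0,-0.02,0,0,0,0.075,0,0,-0.03,0,0,0,0.075])

```text
clock: 20.45
tool_pos: [0.6364, 0.0689, 0.0708]
ee_rot: [-2.353, -2.08, 0.002]
wrist_force: [0.5, 0.1, 0.3]
grip_width: 0.0752
finger_force: 0.0
```

Request:
step_arm(moves=[0,0,-0.03,0,0,0,0.07,0,0,-0.04,0,0,0,0.06,0,0,0,0,0,-10,0.06,0,0,0,0,0,-10,0.06,0,0,0,0,0,-10,0.06])

```text
clock: 21.08
tool_pos: [0.6369, 0.0689, 0.1409]
ee_rot: [1.727, 2.624, 0.0]
wrist_force: [0.6, -0.3, -0.3]
grip_width: 0.06
finger_force: 0.0
```

Request:
step_arm(moves=[0,0,0,0,0,-10,0.06,0,0,0,0,0,-3,0.06,0,-0.03,0,0,0,0,0.06,0,-0.03,0,0,0,0,0.06,0,0,0,0,0,0,0.06])

```text
clock: 21.7
tool_pos: [0.5872, 0.0329, 0.1412]
ee_rot: [-1.429, -2.798, 0.0]
wrist_force: [0.4, -0.2, -0.1]
grip_width: 0.0601
finger_force: 0.0
```

```bash
python3 -c "
from h import *
go(.379,.324,.028,126)"
```

```text
clock 21.7 pos [0.5872 0.0329 0.1412] yaw 125.9 tilt [ 0. -0. -1.] w 0.0601 q6 0.86
turn az -0.1 then shift 0.3579 0.0027 0.1132
```

Request:
step_arm(moves=[0.04,0,0,0,0,0,0.06,0.04,0,0,0,0,0,0.06,0.04,0,0,0,0,0,0.06,0.04,0,0,0,0,0,0.06,0.04,0,0,0,0,0,0.06])

```text
clock: 22.32
tool_pos: [0.4706, 0.197, 0.1409]
ee_rot: [1.427, 2.798, 0.001]
wrist_force: [0.4, 0.1, -0.2]
grip_width: 0.0599
finger_force: 0.0
```

Request:
step_arm(moves=[0.04,0.001,0,0,0,0,0.06,0.04,0.001,0,0,0,0,0.06,0.04,0.001,0,0,0,0,0.06,0.038,0,0.02,0,0,0,0.06,0,0,0.015,0,0,0,0.06])

```text
clock: 22.95
tool_pos: [0.3794, 0.3274, 0.1054]
ee_rot: [-1.423, -2.801, -0.001]
wrist_force: [0.3, -0.5, -0.6]
grip_width: 0.06
finger_force: 0.0
```

```bash
python3 -c "
from h import *
snap('scene','s7.png');go(.379,.324,.028,126);print(proj('scene',(.379,.324,.11)),proj('scene',(.379,.324,.064)))
a=cv2.imread('pics/s7.png')[130:330,200:440];cv2.imwrite('pics/s7c.png',cv2.resize(a,None,fx=3,fy=3))"
```

```text
clock 23.0 pos [0.3794 0.3263 0.1037] yaw 126.1 tilt [ 0.    -0.002 -1.   ] w 0.0597 q6 1.49
turn az 0.1 then shift -0.0016 -0.0016 0.0757
(np.float64(398.76944139708434), np.float64(229.46965847642485)) (np.float64(395.06786877618026), np.float64(241.51310103564438))
```

View pics/s7c.png

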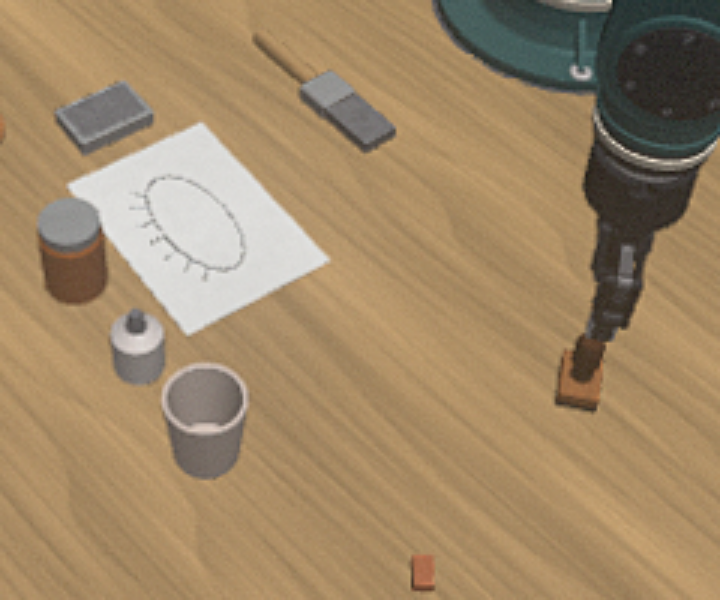

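The crop shows the gripper right above the stamp knob (592,340), with the glue, jar and pad all standing as placed. I'll grip the stamp and lift it.

Request:
step_arm(moves=[-0.0015,-0.0015,0.02,0,0,0,0.06,0,0,0.02,0,0,0,0.06,0,0,0.02,0,0,0,0.06,0,0,0.0145,0,0,0,0.06,0,0,0,0,0,0,0.05])

```text
clock: 23.62
tool_pos: [0.3802, 0.3231, 0.0309]
ee_rot: [-1.427, -2.798, 0.002]
wrist_force: [-0.1, 0.2, 0.3]
grip_width: 0.0499
finger_force: 0.0
```

Request:
step_arm(moves=[0,0,0,0,0,0,0.035,0,0,0,0,0,0,0.018,0,0,0,0,0,0,0.018,0,0,0,0,0,0,0.018,0,0,0,0,0,0,0.018])

```text
clock: 24.25
tool_pos: [0.3808, 0.3235, 0.032]
ee_rot: [1.427, 2.798, 0.002]
wrist_force: [-0.8, -0.7, 6.4]
grip_width: 0.022
finger_force: 58.6
```

Request:
step_arm(moves=[0,0,-0.01,0,0,0,0.018,0,0,-0.02,0,0,0,0.018,0,0,-0.03,0,0,0,0.018,0,0,-0.03,0,0,0,0.018,0,0,-0.03,0,0,0,0.018])

```text
clock: 24.88
tool_pos: [0.38, 0.323, 0.153]
ee_rot: [1.427, 2.799, 0.0]
wrist_force: [0.7, -0.2, -0.6]
grip_width: 0.0219
finger_force: 58.9
```

```bash
sed -e "s#cv2.imread('pics/t0.png')#(snap('top','t2.png'),cv2.imread('pics/t2.png'))[1]#" -e "/^rect('glue\|^rect('stamp\|^rect('jar\|^rect('pad/d" -e '/^def crop/,$d' m.py > m2.py; cat >> m2.py <<'E'
rect('pad',S<70,(300,172,335,220),.018)
rect('jar',S<75,(252,130,290,162),.08)
rect('glue',S<60,(214,125,252,160),.044)
go(.483,-.1734,.15,83)
x=im[110:230,170:350];cv2.imwrite('pics/t2c.png',cv2.resize(x,None,fx=4,fy=4))
E
python3 m2.py
```

```text
sheet [ 0.5034 -0.0278] [0.1844 0.1389] long axis deg 82.0 745.0
mug [0.6492 0.1722] [0.0643 0.0676] long axis deg -0.2 396.5
bowl [ 0.6104 -0.2275] [0.0814 0.0815] long axis deg -76.5 574.0
pad [ 0.4853 -0.1744] [0.059 0.082] long axis deg -6.7 486.0
jar [ 0.6239 -0.0339] [0.052  0.0524] long axis deg -0.6 260.0
glue [0.6374 0.0718] [0.0416 0.0449] long axis deg -0.5 172.5
clock 24.93 pos [0.3812 0.3238 0.1564] yaw 126.0 tilt [-0.     0.005 -1.   ] w 0.0223 q6 1.48
turn az 43.0 then shift -0.481 0.1617 0.0064
```

View pics/t2c.png

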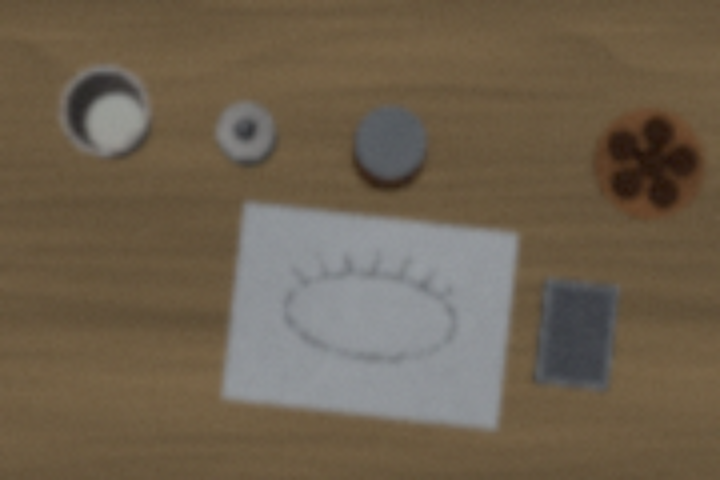

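The top view shows a tidy layout: mug (105,110), glue (246,130) and jar (390,145) in line, and the pad (577,333) parallel to the right short edge. Now the stamp goes to the pad.

Request:
step_arm(moves=[0,0,0,0,0,10.7,0.018,0,0,0,0,0,10.7,0.018,0,0,0,0,0,10.7,0.018,0,0,0,0,0,10.7,0.018,-0.0438,0.0149,0,0,0,0.2,0.018])

```text
clock: 25.55
tool_pos: [0.3897, 0.2788, 0.1517]
ee_rot: [-2.355, -2.079, -0.001]
wrist_force: [0.8, -0.3, -0.8]
grip_width: 0.022
finger_force: 58.9
```

Request:
step_arm(moves=[-0.0438,0.0149,0,0,0,0,0.018,-0.0438,0.0149,0,0,0,0,0.018,-0.0438,0.0149,0,0,0,0,0.018,-0.0438,0.0149,0,0,0,0,0.018,-0.0438,0.0149,0,0,0,0,0.018])

```text
clock: 26.18
tool_pos: [0.4369, 0.0499, 0.1519]
ee_rot: [2.353, 2.081, 0.001]
wrist_force: [-0.1, 0.5, -1.2]
grip_width: 0.0222
finger_force: 58.9
```

Request:
step_arm(moves=[-0.0438,0.0149,0,0,0,0,0.018,-0.0438,0.0149,0,0,0,0,0.018,-0.0438,0.0149,0,0,0,0,0.018,-0.0438,0.0149,0,0,0,0,0.018,-0.0438,0.0149,0,0,0,0,0.018])

```text
clock: 26.8
tool_pos: [0.484, -0.1766, 0.1518]
ee_rot: [2.354, 2.081, 0.0]
wrist_force: [1.3, -0.8, -0.9]
grip_width: 0.0222
finger_force: 58.9
```

Request:
step_arm(moves=[0,0,0.02,0,0,0,0.018,0,0,0.02,0,0,0,0.018,0,0,0.02,0,0,0,0.018,0,0,0.02,0,0,0,0.018,0,0,0,0,0,0,0.018])

```text
clock: 27.42
tool_pos: [0.4832, -0.1747, 0.0708]
ee_rot: [-2.352, -2.08, 0.001]
wrist_force: [0.6, 0.2, -0.4]
grip_width: 0.0219
finger_force: 58.9
```

```bash
python3 -c "
from h import *
snap('scene','s8.png');go(.485,-.174,.0505,83)
a=cv2.imread('pics/s8.png')[80:220,170:310];cv2.imwrite('pics/s8c.png',cv2.resize(a,None,fx=4,fy=4))"
```

```text
clock 27.48 pos [ 0.4838 -0.1749  0.0716] yaw 83.0 tilt [ 0.    -0.001 -1.   ] w 0.0219 q6 1.19
turn az -0.0 then shift 0.0011 0.0011 0.0211
```

View pics/s8c.png

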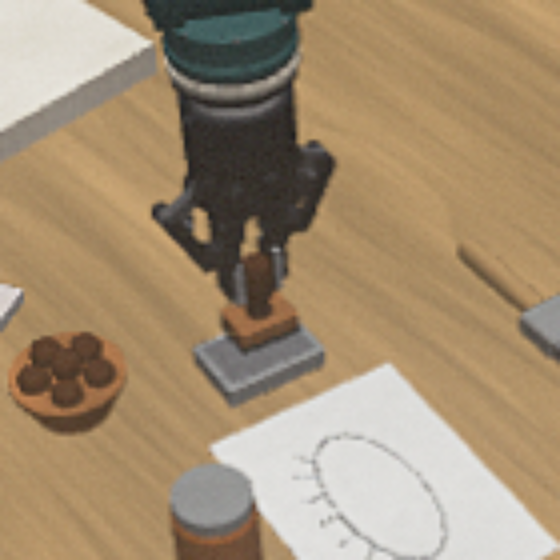

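The crop shows the stamp foot (261,318) square above the pad's middle (260,358). I'll lower, release and retreat.

Request:
step_arm(moves=[0.001,0.001,0.008,0,0,0,0.018,0,0,0.006,0,0,0,0.018,0,0,0.004,0,0,0,0.018,0,0,0.0025,0,0,0,0.018,0,0,0,0,0,0,0.018])

```text
clock: 28.1
tool_pos: [0.485, -0.1742, 0.0507]
ee_rot: [-2.353, -2.081, 0.0]
wrist_force: [0.0, 0.2, -0.8]
grip_width: 0.0224
finger_force: 58.9
```

Request:
step_arm(moves=[0,0,0,0,0,0,0.035,0,0,0,0,0,0,0.05,0,0,0,0,0,0,0.06,0,0,-0.02,0,0,0,0.06,0,0,-0.04,0,0,0,0.06])

```text
clock: 28.72
tool_pos: [0.4843, -0.1738, 0.1106]
ee_rot: [-2.352, -2.079, 0.001]
wrist_force: [0.2, -0.1, -0.7]
grip_width: 0.06
finger_force: 0.0
```

Request:
step_arm(moves=[0,0,-0.05,0,0,0,0.06,0,0,-0.03,0,0,0,0.06,-0.05,0,0,0,0,0,0.06,-0.05,0,0,0,0,0,0.06,-0.05,0,0,0,0,0,0.06])

```text
clock: 29.35
tool_pos: [0.4664, -0.3246, 0.191]
ee_rot: [2.353, 2.081, 0.0]
wrist_force: [0.9, 0.5, -0.7]
grip_width: 0.0603
finger_force: 0.0
```

Request:
step_arm(moves=[-0.05,-0.05,0,0,0,0,0.06,-0.05,-0.05,0,0,0,0,0.06,-0.05,-0.05,0,0,0,0,0.06,0,0,0,0,0,0,0.06,0,0,0,0,0,0,0.06])

```text
clock: 29.98
tool_pos: [0.3189, -0.4383, 0.1908]
ee_rot: [-2.354, -2.08, -0.0]
wrist_force: [-0.1, 0.4, 0.0]
grip_width: 0.06
finger_force: 0.0
```

```bash
python3 -c "
from h import *
a=snap('scene','s9.png')[100:240,160:300,::-1];b=snap('top','t3.png')[120:220,190:340,::-1]
cv2.imwrite('pics/f.png',np.hstack([cv2.resize(a,(400,400)),cv2.resize(b[:,50:],(400,400))]))"
```

```text
(no output)
```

View pics/f.png

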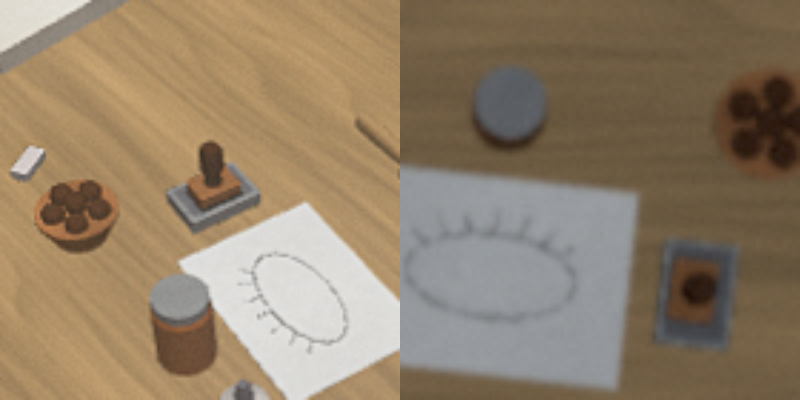

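The stamp stands upright with its foot at about (695,291) against the pad centre at (695,294), and the jar is upright. Handing in.

```bash
python3 -c "
from h import *
print(arm.hand_in())"
```

```text
the job is handed in; nothing more can be done
None
```

I set all four things in place and handed the job in at about 30 s; the last pictures show them upright where the task asks and the mug unmoved, but the hand-in gave no verdict.

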